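# Open the safety cap of the cleaner bottle that is to be dosed

### The job

Two bottles of coffee-machine cleaner with push-and-turn safety caps are fixed to the worktop, and the small open ramekin stands ready in front of the one that is to be dosed. Press that bottle's cap down, twist it anticlockwise until it comes free, lift it off and finish holding it upright in the gripper, still, straight above its bottle's neck and about 6 cm higher than where it sat; do not let go of it. Leave the other bottle shut and do not disturb the ramekin, the tea caddy, the mug or the espresso cup.

Things in the scene. Friction and masses are not known exactly. Their poses are not given: they have to be found in the camera images.
- square_bottle: Tall square bottle: body 64 x 64 mm, shoulder at 85 mm above the worktop. White, fixed to the worktop by a steel foot bracket. Origin at the centre of its underside, z up through neck and cap, front = -x. A spring in the neck pushes its cap up: 4 N at the start of the push, 10.5 N at the hard stop 8 mm down. Wall cupboards hang behind, over x > 0.62 m from 0.51 m up.
- round_bottle: Short round bottle: body diameter 68 mm, shoulder at 65 mm above the worktop. White, fixed to the worktop by a steel foot bracket. Origin at the centre of its underside, z up through neck and cap, front = -x. A spring in the neck pushes its cap up: 4 N at the start of the push, 10.5 N at the hard stop 8 mm down. Wall cupboards hang behind, over x > 0.62 m from 0.51 m up.
- square_cap: Grey cap of the tall square bottle: cylinder, diameter 51, height 44, lower half hollow, 45 g. Origin at the centre of its underside, z up. Closed: underside 93 mm, top 137 mm above the worktop; locked. Pushed down 4 mm or more (hard stop at 8) it turns, anticlockwise from above only; turned 55 to 125 degrees it lifts straight off (stop at 134). Grip its side, at any yaw.
- round_cap: Grey cap of the short round bottle: cylinder, diameter 51, height 44, lower half hollow, 45 g. Origin at the centre of its underside, z up. Closed: underside 73 mm, top 117 mm above the worktop; locked. Pushed down 4 mm or more (hard stop at 8) it turns, anticlockwise from above only; turned 55 to 125 degrees it lifts straight off (stop at 134). Grip its side, at any yaw.
- ramekin: Small open white fluted ramekin, diameter 70 mm, 40 mm high, loose. Origin at the centre of its underside. It stands in front of one of the bottles, its centre 78 to 92 mm from that bottle's axis and over 135 mm from the other's: that is the bottle to open.
- caddy: Closed round tea caddy with a grey lid, diameter 56 mm, 62 mm high, loose. Origin at the centre of its underside. It stands in front of the bottle that is to stay shut.
- mug: White mug with a leaf pattern, 82 x 114 mm with its handle, 89 mm high, loose, at the left. Origin at the centre of its underside. A bystander.
- espresso_cup: White espresso cup with a leaf pattern, 58 x 81 mm with its handle, 56 mm high, loose, at the right. Origin at the centre of its underside. A bystander.
Not all that is in view belongs to the job. What is shaped like the square_bottle but green or purple is not meant.

How it is judged:
On the way, in this order (a step that is already met when the one before it is completed fails the run):
1. the cap of the bottle behind the ramekin is pressed down by more than 3 mm, not yet turned (((horizontal distance between ramekin and square_bottle below 0.125 m and z of square_cap in the frame of square_bottle below 0.09 m and angle between the x axis of square_cap and the x axis of square_bottle, either way round below 0.35 rad) or (horizontal distance between ramekin and round_bottle below 0.125 m and z of round_cap in the frame of round_bottle below 0.07 m and angle between the x axis of round_cap and the x axis of round_bottle, either way round below 0.35 rad))), for 0.05 s.
2. that cap is turned by more than 0.7 rad while still on its neck (((horizontal distance between ramekin and square_bottle below 0.125 m and z of square_cap in the frame of square_bottle below 0.097 m and angle between the x axis of square_cap and the x axis of square_bottle, either way round above 0.7 rad) or (horizontal distance between ramekin and round_bottle below 0.125 m and z of round_cap in the frame of round_bottle below 0.077 m and angle between the x axis of round_cap and the x axis of round_bottle, either way round above 0.7 rad))), for 0.05 s.
At the end, for the whole second after the job is handed in: The cap of the bottle behind the ramekin is held by the fingers (contact over 1 N), 35 to 150 mm higher than where it sat, within 30 mm of its bottle's axis, upright within 0.35 rad, still (under 0.03 m/s) and not touching the bottle; the other cap is still on its neck, not turned (((horizontal distance between ramekin and square_bottle below 0.125 m and z of square_cap in the frame of square_bottle between 0.128 and 0.243 m and horizontal distance between square_cap and square_bottle below 0.03 m and angle between square_cap's own z axis and vertical below 0.35 rad and contact force between the fingers and square_cap above 1 N and contact force between square_cap and square_bottle below 0.1 N and linear speed of square_cap below 0.03 m/s and z of round_cap in the frame of round_bottle below 0.077 m and angle between the x axis of round_cap and the x axis of round_bottle, either way round below 0.5 rad) or (horizontal distance between ramekin and round_bottle below 0.125 m and z of round_cap in the frame of round_bottle between 0.108 and 0.223 m and horizontal distance between round_cap and round_bottle below 0.03 m and angle between round_cap's own z axis and vertical below 0.35 rad and contact force between the fingers and round_cap above 1 N and contact force between round_cap and round_bottle below 0.1 N and linear speed of round_cap below 0.03 m/s and z of square_cap in the frame of square_bottle below 0.097 m and angle between the x axis of square_cap and the x axis of square_bottle, either way round below 0.5 rad))); the arm keeps its last pose, push and grip.
It fails at once if the other bottle's cap is turned by more than 0.5 rad or raised off its neck ((horizontal distance between ramekin and square_bottle below 0.125 m and (angle between the x axis of round_cap and the x axis of round_bottle, either way round above 0.5 rad or z of round_cap in the frame of round_bottle above 0.083 m)) or (horizontal distance between ramekin and round_bottle below 0.125 m and (angle between the x axis of square_cap and the x axis of square_bottle, either way round above 0.5 rad or z of square_cap in the frame of square_bottle above 0.103 m))).
It fails at once if the ramekin, caddy, mug or espresso cup is pushed by more than 30 mm or tipped (distance of any of ramekin, caddy, mug, espresso_cup from where it was at the start of the episode above 0.03 m or angle between any of ramekin, caddy, mug, espresso_cup's own z axis and vertical above 0.5 rad).
It also fails if it takes over 35 s, if anything falls off the work surface, if the arm or the gripper's body presses on something with over 40 N, if the wrist force passes 120 N, or if a joint passes its speed limit or range.

### The arm

A 6-joint arm with a two-finger parallel gripper is mounted at the origin on a cart in front of the work surface, level with it; the furniture and walls round the work are solid. World frame = base frame: x ahead of the robot, y to its left, z up, the work surface at z = 0. Lengths are in m, angles in rad, forces in N, time in s.
With the tool pointing down it reaches from about 0.275 to 0.725 m from the base axis. Payload 5.6 kg.
Tool frame: the origin (TCP) lies between the finger pads; the fingertips stand 11 mm ahead of it and the grasp point (between the pads) lies 8 mm behind it; z points along the fingers, y is the line along which they close (so a half turn about z gives the same grasp; the last joint's range is limited). The gripper opens to 85 mm and grips with 20 to 120 N. Pads are 22 mm wide; open, the fingers measure 114 mm over their backs; the gripper's body (76 mm by 85 mm) begins 54 mm behind the grasp point. The pads swing forward as they close: fully open they stand 13 mm farther back than shut.
Start: joints at [1.487, 0.255, 0.108, 0, -1.424, -0.285], TCP at [0.198, 0.513, 0.242] pointing down, gripper open.
Joint ranges: [-2.95, 2.95], [-1.21, 1.97], [-1.09, 1.5], [-2.87, 1.71], [-2.94, -0.07], [-3.05, 3.05]. Speed limits (rad/s): [2.57, 2.57, 3.14, 3.14, 3.14, 3.14].

### API

Orientations are given as [roll, pitch, yaw] about the fixed x, y, z axes, in that order (R = Rz(yaw) Ry(pitch) Rx(roll)).
In Python, from bench import * gives the robot as it stands. The module is installed in compiled form; this text tells all that it offers.
- The arm moves only by the shell command python3 -m creep 'ROWS' [FORCE]. ROWS is JSON, a list of rows, each a list of 5 numbers: the opening, from -1 (shut) to 1 (fully open), then the shift along the tool's x, y, z in units of 40 mm (1.0 is 40 mm), then the turn about the tool's z in units of 10 degrees (1.0 is 10 degrees). A call has 1 to 5 rows; each row is the pose to reach, as a shift and turn from the pose commanded when the call began, along the tool's axes at that moment; what a row does not reach only later rows make up. A row lasts 1/8 s, in which the tool goes at most 62.5 mm and 10.7 degrees, less where a joint would pass 70% of its speed; a pose out of reach is approached as far as the arm can. A call with a gripper value outside its range is refused whole. The fingers move at their own pace and stop on an object; FORCE is the grip in N (left out, the last holds). Time passes only in rows, so rows that repeat a pose let the fingers close. It gives the time, the measured TCP pose, the force, the opening and the grip force at its end, in the units of the state.
- get_state(): the state, without advancing time (a new reading comes with each control period).
- grab_frame(name): name is "side" or "top" or "wrist"; returns a dict with "pixels" (420x560x3 uint8, blue, green, red), "fx", "fy", "cx", "cy" (pixels), "R" (3x3) and "t" (3): a world point X has camera coordinates R X + t; the wrist camera has in their place "hand_eye" (4x4, takes a point from camera to tool coordinates, whose origin is the TCP and whose axes are the flange's). Camera axes: x right, y down, z forward; pixel columns grow to the right and rows downward; lengths in m; the calibration is good to about 2 mm. A picture is of the moment at which its call begins: read the wrist's pose just before it. There is no depth.
- finish_job(): hands the job in; it is judged then, once.
The state is a dict: "time": time; "joint_positions": joint angles; "qd": joint speeds; "joint_torque": joint torques, N m; "ee_pos": TCP position; "tool_rot": TCP orientation; "contact_force": force on the tool from outside, world axes, zero at the start; "ft_torque": the same for the moment, N m; "gripper_width": finger opening in m; "finger_force": force on a finger pad.
Only numpy, scipy, OpenCV 4.12 (cv2) and the standard library are available. Lean on these libraries where they do the work, as an engineer would, in place of code of your own. Each camera call takes 0.05 s, during which the arm holds its last target. There are 200 camera calls.

## Working session

There is one attempt and no reset: what is moved stays moved. The work goes in short steps, Python scripts to look and compute and a shell command to move; the robot and the scene stay as the last step left them, time stands still between calls to the robot, and variables do not carry over. Pictures are saved under pics/ and viewed, at most 10 in all, crops included, and the job is handed in when it is done.

```bash
mkdir -p pics; python3 - <<'E'
from bench import *
import cv2,pickle
s=get_state();print(s)
fs={}
for n in("side","top","wrist"):
    f=grab_frame(n);fs[n]=f;cv2.imwrite(f"pics/{n}0.png",f["pixels"])
    print(n,{k:(v.tolist() if hasattr(v,'tolist') else v) for k,v in f.items() if k!="pixels"})
pickle.dump(fs,open("f0.pkl","wb"))
E
```

```text
{'time': 0.0, 'joint_positions': array([ 1.48660659e+00,  2.55723420e-01,  1.07033707e-01, -4.73885976e-04,
       -1.42389957e+00, -2.84581024e-01]), 'qd': array([-4.94721059e-04, -8.31632357e-05, -1.46134017e-03,  6.38273974e-04,
       -2.39237705e-03,  2.73896184e-03]), 'joint_torque': array([ 9.11631560e-04, -3.86638212e+01,  2.37938118e+01,  5.36520079e+00,
       -6.18402715e-03,  2.05876148e-06]), 'ee_pos': array([0.1980422 , 0.51260806, 0.24141988]), 'tool_rot': array([ 3.13974022e+00, -5.35788359e-05, -3.68840489e-01]), 'contact_force': array([-0.65087506,  0.55391347, -0.46349195]), 'ft_torque': array([-0.03788986,  0.05397396,  0.03203861]), 'finger_force': 0.0, 'gripper_width': 0.08572649880954568}
side {'fx': 446.9515528569375, 'fy': 446.9515528569375, 'cx': 274.1797205194527, 'cy': 214.41228996101663, 'R': [[-0.916273935793004, -0.400108636936344, -0.01884550968636521], [-0.12487505421504508, 0.33004269382315626, -0.9356698355129033], [0.3805894052928794, -0.8549765487444054, -0.35237310577840253]], 't': [0.4308568199361404, 0.10843882525388006, 1.3727328957226508]}
top {'fx': 470.12076403852956, 'fy': 470.12076403852956, 'cx': 282.3268911747704, 'cy': 213.2193891454386, 'R': [[0.04191270595096014, -0.9991201155382081, 0.0015230911944086396], [-0.9784366244686646, -0.041353533454725096, -0.20236515799211713], [0.20225008523665433, 0.006991423154628053, -0.9793089517736675]], 't': [0.04160743083481803, 0.449277093254563, 1.4718548843655164]}
wrist {'fx': 337.3760526104272, 'fy': 337.3760526104272, 'cx': 274.7288721890097, 'cy': 213.57825840379877, 'hand_eye': [[-0.000350228878456787, -0.9630935717684247, -0.26916658291487566, 0.06713633373193488], [0.9999996148130734, -0.0005539301241036596, 0.000680834136970297, 0.0007806534421139766], [-0.0008048064594351432, -0.26916624078765067, 0.963093394799698, -0.1310187346276421], [0.0, 0.0, 0.0, 1.0]]}
```

View pics/side0.png

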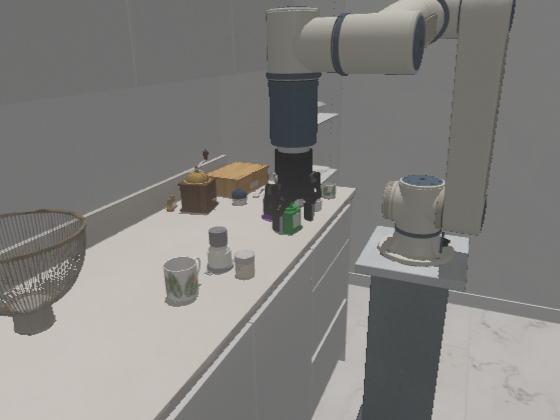

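View pics/top0.png

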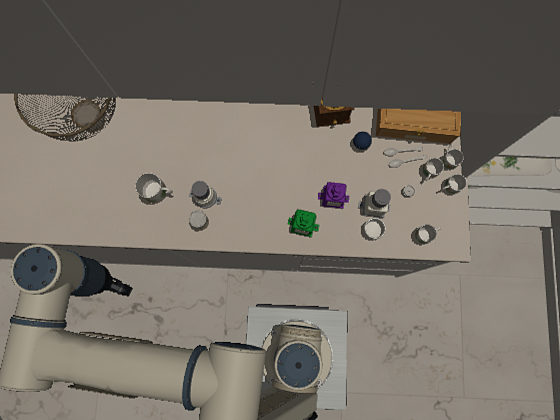

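The side view shows a bottle with a grey cap at (218,237), with a lidded can in front at (245,262). In the top view there are capped bottles at (203,190) and (378,200), with round things in front of them at (198,219) and (374,229). The green (304,222) and purple (335,194) ones are decoys. An enlarged crop will settle which is the ramekin.

```bash
python3 - <<'E'
import cv2,numpy as np
im=cv2.imread("pics/top0.png")
a=cv2.resize(im[165:255,150:240],(400,400),interpolation=cv2.INTER_CUBIC)
b=cv2.resize(im[165:255,340:430],(400,400),interpolation=cv2.INTER_CUBIC)
cv2.imwrite("pics/crop1.png",np.hstack([a,b]))
E
```

```text
(no output)
```

View pics/crop1.png

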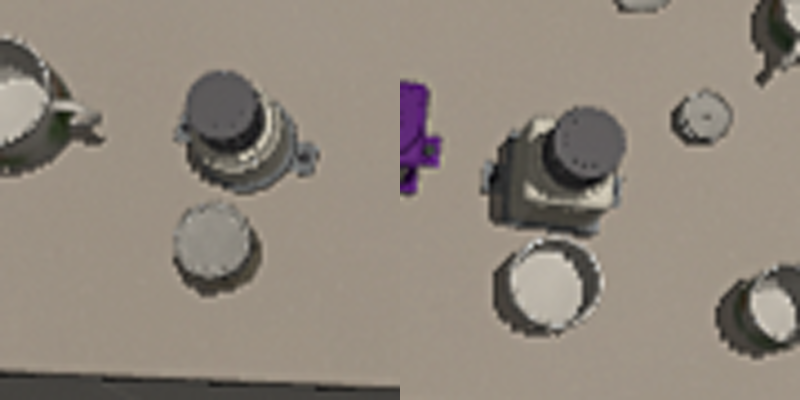

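The right bottle (378,200) is square, white and grey-capped, and an open ramekin stands in front of it, so this is the target. The left one is round with the closed caddy in front. Cap top centre is about (382.7,197.0), and the ramekin rim about (373.3,229).

```bash
cat > h.py <<'E'
import numpy as np,pickle
from scipy.spatial.transform import Rotation as Ro
def ray(f,u,v,s=None):
    d=np.array([(u-f["cx"])/f["fx"],(v-f["cy"])/f["fy"],1])
    if "R" in f and s is None:
        R=np.array(f["R"]);return -R.T@np.array(f["t"]),R.T@d
    H=np.array(f["hand_eye"]);T=Ro.from_euler("xyz",s["tool_rot"]).as_matrix()
    return s["ee_pos"]+T@H[:3,3],T@H[:3,:3]@d
def atz(o,d,z): return o+d*(z-o[2])/d[2]
def tri(L):
    A=0;b=0
    for o,d in L:
        d=d/np.linalg.norm(d);P=np.eye(3)-np.outer(d,d);A=A+P;b=b+P@o
    return np.linalg.solve(A,b)
E
python3 - <<'E'
from h import *
fs=pickle.load(open("f0.pkl","rb"));f=fs["top"]
for n,u,v,z in(("cap",382.7,197,.137),("ram",373.3,229,.04),("esp",424.5,234,.05),("rcap",200,188.5,.117),("purple",336,194,.13),("green",304,222,.13)):
    print(n,atz(*ray(f,u,v),z).round(3))
from bench import get_state
s=get_state();print(Ro.from_euler("xyz",s["tool_rot"]).as_matrix().round(3))
E
```

```text
cap [ 0.492 -0.244  0.137]
ram [ 0.409 -0.234  0.04 ]
esp [ 0.398 -0.396  0.05 ]
rcap [0.5   0.319 0.117]
purple [ 0.497 -0.102  0.13 ]
green [ 0.405 -0.007  0.13 ]
[[ 0.933 -0.361 -0.   ]
 [-0.361 -0.933 -0.001]
 [ 0.     0.001 -1.   ]]
```

```bash
python3 -m creep '[[1,5,5.8,0,4],[1,5,5.8,0,4],[1,5,5.8,0,4],[1,5,5.8,0,4],[1,5,5.8,0,4]]' 60; cat > go.py <<'E'
import sys
from h import *
from bench import get_state
s=get_state();T=Ro.from_euler("xyz",s["tool_rot"]).as_matrix()
g=np.array([float(a) for a in sys.argv[1:4]])
print(s["time"],s["ee_pos"].round(4),s["tool_rot"].round(3),s["joint_positions"].round(3),"F",s["contact_force"].round(1),"M",s["ft_torque"].round(2),s["gripper_width"].round(4),s["finger_force"])
print("units",(T.T@(g-s["ee_pos"])/.04).round(2))
E
python3 go.py 0.47 -0.24 0.24
```

```text
time: 0.78
ee_pos: [0.3012, 0.2224, 0.2423]
tool_rot: [-3.141, 0.0, -1.068]
contact_force: [1.5, 0.8, 0.2]
gripper_width: 0.0852
finger_force: 0.0Traceback (most recent call last):
  File "go.py", line 6, in <module>
    print(s["time"],s["ee_pos"].round(4),s["tool_rot"].round(3),s["joint_positions"].round(3),"F",s["contact_force"].round(1),"M",s["ft_torque"].round(2),s["gripper_width"].round(4),s["finger_force"])
                                                                                                                                                          ^^^^^^^^^^^^^^^^^^^^^^^^
AttributeError: 'float' object has no attribute 'round'
```

```bash
sed -i 's/s\["gripper_width"\].round(4)/round(s["gripper_width"],4)/' go.py; python3 go.py 0.47 -0.24 0.24
```

```text
0.775 [0.3012 0.2224 0.2423] [-3.141  0.    -1.068] [ 1.061 -0.102 -0.285  0.    -1.388 -0.558] F [1.5 0.8 0.2] M [ 0.04 -0.16  0.  ] 0.0852 0.0
units [12.16  1.87  0.06]
```

```bash
python3 -m creep '[[1,6.1,0.95,0,3.8],[1,6.1,0.95,0,3.8],[1,6.1,0.95,0,3.8],[1,6.1,0.95,0,3.8],[1,6.1,0.95,0,3.8]]'; python3 go.py 0.47 -0.24 0.24
```

```text
time: 1.4
ee_pos: [0.3859, -0.0113, 0.2419]
tool_rot: [3.141, -0.001, -1.739]
contact_force: [-0.6, 0.7, -0.7]
gripper_width: 0.0853
finger_force: 0.0
1.4 [ 0.3859 -0.0113  0.2419] [ 3.141e+00 -1.000e-03 -1.739e+00] [ 0.383 -0.076 -0.263  0.    -1.385 -0.551] F [-0.6  0.7 -0.7] M [0.11 0.01 0.07] 0.0853 0.0
units [ 5.28 -3.03  0.05]
```

```bash
python3 -m creep '[[1,5.3,-3,0,0],[1,5.3,-3,0,0],[1,5.3,-3,0,0],[1,5.3,-3,0,0],[1,5.3,-3,0,0]]'; python3 - <<'E'
from bench import *
import cv2,pickle
s=get_state();f=grab_frame("wrist");g=grab_frame("side")
pickle.dump((s,f,g),open("f1.pkl","wb"))
cv2.imwrite("pics/w1.png",f["pixels"])
E
python3 go.py 0.492 -0.244 0.24
```

```text
time: 2.02
ee_pos: [0.4711, -0.2377, 0.2405]
tool_rot: [3.139, -0.0, -1.733]
contact_force: [-1.0, 0.4, -0.2]
gripper_width: 0.085
finger_force: 0.0
2.125 [ 0.4706 -0.2353  0.2416] [ 3.14  0.   -1.73] [-0.166  0.209  0.047 -0.    -1.41   0.007] F [ 0.2  0.  -0.4] M [ 0.06 -0.    0.01] 0.0856 0.0
units [ 0.13 -0.56  0.04]
```

View pics/w1.png

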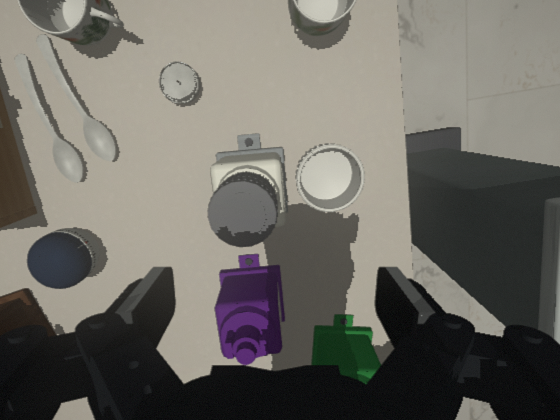

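The wrist view shows the grey cap's top disc centred about (243,212), on the white square bottle, with the ramekin at (331,178). The purple and green decoys are nearer the bottom, at (250,310) and (345,350).

```bash
python3 - <<'E'
from h import *
f0=pickle.load(open("f0.pkl","rb"))["top"];s,f,g=pickle.load(open("f1.pkl","rb"))
a=ray(f0,382.7,197);b=ray(f,243,212,s)
print("cap tri",tri([a,b]).round(4),atz(*a,.137).round(4),atz(*b,.137).round(4))
r=ray(f0,373.3,229);q=ray(f,331,178,s);print("ram",tri([r,q]).round(4))
import cv2
im=cv2.resize(f["pixels"][140:280,180:320],(560,560),interpolation=cv2.INTER_CUBIC)
R=np.array(g["R"]);p=R@[.492,-.244,.137]+g["t"];u,v=g["fx"]*p[0]/p[2]+g["cx"],g["fy"]*p[1]/p[2]+g["cy"];print(u,v)
u0,v0=max(int(u)-35,0),int(v)-35
sd=cv2.resize(g["pixels"][v0:v0+70,u0:u0+35],(240,560)[:2] if 0 else (280,560),interpolation=cv2.INTER_CUBIC)
sd=cv2.resize(g["pixels"][v0:v0+140,u0-0:u0+60],(240,560),interpolation=cv2.INTER_CUBIC)
print(u0,v0);cv2.imwrite("pics/crop2.png",np.hstack([im,sd]))
E
```

```text
cap tri [ 0.4921 -0.2449  0.1343] [ 0.4918 -0.2443  0.137 ] [ 0.4914 -0.2457  0.137 ]
ram [ 0.4108 -0.2377  0.0254]
293.68984658252566 172.39712565598182
258 137
```

View pics/crop2.png

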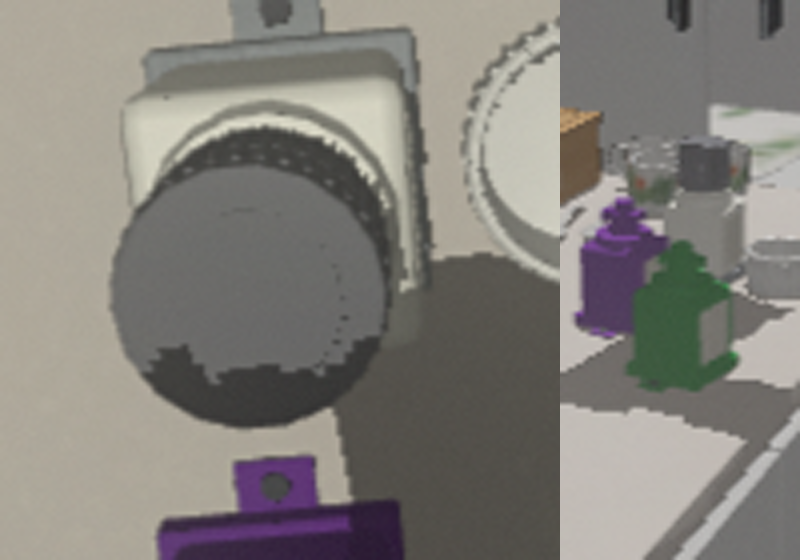

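```bash
python3 go.py 0.4915 -0.2443 0.112
```

```text
2.125 [ 0.4706 -0.2353  0.2416] [ 3.14  0.   -1.73] [-0.166  0.209  0.047 -0.    -1.41   0.007] F [ 0.2  0.  -0.4] M [ 0.06 -0.    0.01] 0.0856 0.0
units [ 0.14 -0.56  3.24]
```

```bash
python3 -m creep '[[1,0.14,-0.56,0.4,0],[1,0.14,-0.56,1.2,0],[1,0.14,-0.56,2.2,0],[1,0.14,-0.56,3,0],[1,0.14,-0.56,3.24,0]]'; python3 -m creep '[[1,0,0,0,0],[1,0,0,0,0]]';python3 go.py 0.4915 -0.2443 0.112
```

```text
time: 2.75
ee_pos: [0.4907, -0.243, 0.1114]
tool_rot: [3.139, 0.001, -1.728]
contact_force: [-0.7, -0.4, 0.4]
gripper_width: 0.0854
finger_force: 0.0
time: 3.0
ee_pos: [0.4928, -0.2449, 0.1145]
tool_rot: [-3.139, -0.001, -1.729]
contact_force: [-0.1, 0.1, 0.6]
gripper_width: 0.0853
finger_force: 0.0
3.0 [ 0.4928 -0.2449  0.1145] [-3.139e+00 -1.000e-03 -1.729e+00] [-1.760e-01  3.260e-01 -1.280e-01  1.000e-03 -1.113e+00  1.800e-02] F [-0.1  0.1  0.6] M [-0.01  0.01  0.01] 0.0853 0.0
units [-0.01  0.03  0.06]
```

```bash
python3 -m creep '[[-1,0,0,0,0],[-1,0,0,0,0],[-1,0,0,0,0],[-1,0,0,0,0],[-1,0,0,0,0]]' 60; python3 -m creep '[[-1,0,0,0,0],[-1,0,0,0,0],[-1,0,0,0,0]]';python3 go.py 0.4915 -0.2443 0.112
```

```text
time: 3.62
ee_pos: [0.4921, -0.2451, 0.1131]
tool_rot: [-3.141, -0.0, -1.73]
contact_force: [0.7, 0.6, 3.6]
gripper_width: 0.0497
finger_force: 61.3
time: 4.0
ee_pos: [0.4921, -0.2451, 0.1129]
tool_rot: [-3.141, -0.0, -1.73]
contact_force: [0.2, 0.4, 4.3]
gripper_width: 0.0494
finger_force: 61.3
4.0 [ 0.4921 -0.2451  0.1129] [-3.141 -0.    -1.73 ] [-0.177  0.328 -0.13   0.    -1.112  0.018] F [0.2 0.4 4.3] M [ 0.12 -0.28  0.07] 0.0494 61.32248332025483
units [-0.02  0.02  0.02]
```

```bash
python3 -m creep '[[-1,0,0,0.05,0],[-1,0,0,0.1,0],[-1,0,0,0.15,0],[-1,0,0,0.15,0]]';python3 go.py 0.4915 -0.2443 0.112
```

```text
time: 4.5
ee_pos: [0.4921, -0.2451, 0.1073]
tool_rot: [-3.141, -0.0, -1.73]
contact_force: [-0.7, 1.1, 8.1]
gripper_width: 0.0501
finger_force: 61.6
4.5 [ 0.4921 -0.2451  0.1073] [-3.141 -0.    -1.73 ] [-0.177  0.333 -0.139  0.    -1.098  0.018] F [-0.7  1.1  8.1] M [0.54 0.18 0.02] 0.0501 61.613917322829366
units [-0.02  0.02 -0.12]
```

```bash
python3 -m creep '[[-1,0,0,0.03,0],[-1,0,0,0.03,-0.5],[-1,0,0,0.03,-1.2],[-1,0,0,0.03,-2],[-1,0,0,0.03,-2]]';python3 go.py 0.4915 -0.2443 0.112
```

```text
time: 5.12
ee_pos: [0.4929, -0.2456, 0.1068]
tool_rot: [-3.139, -0.002, -1.379]
contact_force: [0.7, 0.8, 8.8]
gripper_width: 0.0498
finger_force: 61.8
5.125 [ 0.4929 -0.2456  0.1068] [-3.139e+00 -2.000e-03 -1.379e+00] [-1.770e-01  3.340e-01 -1.390e-01  1.000e-03 -1.095e+00  3.690e-01] F [0.7 0.8 8.8] M [-0.02 -0.19  0.04] 0.0498 61.80303300730884
units [-0.04  0.03 -0.13]
```

```bash
python3 -m creep '[[-1,0,0,0,-0.8],[-1,0,0,0,-1.6],[-1,0,0,0,-2.4],[-1,0,0,0,-3.2],[-1,0,0,0,-4]]';python3 -m creep '[[-1,0,0,0,-0.8],[-1,0,0,0,-1.6],[-1,0,0,0,-2.4],[-1,0,0,0,-3.2],[-1,0,0,0,-3.2]]';python3 go.py 0.4915 -0.2443 0.112
```

```text
time: 5.75
ee_pos: [0.4944, -0.2456, 0.1072]
tool_rot: [-3.139, -0.006, -0.678]
contact_force: [3.9, 0.8, 8.8]
gripper_width: 0.0492
finger_force: 61.7
time: 6.38
ee_pos: [0.4948, -0.245, 0.1073]
tool_rot: [3.141, -0.007, -0.122]
contact_force: [4.3, 3.4, 9.0]
gripper_width: 0.0493
finger_force: 62.0
6.375 [ 0.4948 -0.245   0.1073] [ 3.141 -0.007 -0.122] [-0.176  0.334 -0.137 -0.    -1.093  1.625] F [4.3 3.4 9. ] M [ 0.99 -1.69  0.11] 0.0493 61.952629575971514
units [-0.08 -0.01 -0.12]
```

```bash
python3 -m creep '[[-1,0,0,-0.08,0],[-1,0,0,-0.16,0],[-1,0,0,-0.25,0],[-1,0,0,-0.35,0],[-1,0,0,-0.35,0]]';python3 go.py 0.492 -0.2448 0.172
```

```text
time: 7.0
ee_pos: [0.494, -0.2438, 0.119]
tool_rot: [-3.139, -0.004, -0.124]
contact_force: [6.7, 3.2, 0.3]
gripper_width: 0.0501
finger_force: 63.4
7.0 [ 0.494  -0.2438  0.119 ] [-3.139 -0.004 -0.124] [-0.176  0.324 -0.118 -0.003 -1.125  1.624] F [6.7 3.2 0.3] M [ 1.27 -2.5   0.05] 0.0501 63.42128217453137
units [-0.04  0.03 -1.32]
```

```bash
python3 -m creep '[[-1,0,0,-0.25,0],[-1,0,0,-0.5,0],[-1,-0.02,0.02,-0.8,0],[-1,-0.03,0.03,-1.1,0],[-1,-0.04,0.03,-1.35,0]]';python3 -m creep '[[-1,0,0,0,0],[-1,0,0,0,0],[-1,0,0,0,0],[-1,0,0,0,0]]';python3 go.py 0.492 -0.2448 0.172
python3 - <<'E'
from bench import *
import cv2,numpy as np
a=grab_frame("side")["pixels"][100:240,220:360];b=grab_frame("top")["pixels"][165:265,340:440]
cv2.imwrite("pics/end.png",np.hstack([cv2.resize(x,(400,400),interpolation=cv2.INTER_CUBIC) for x in(a,b)]))
E
```

```text
time: 7.62
ee_pos: [0.4899, -0.2461, 0.1745]
tool_rot: [3.141, -0.0, -0.125]
contact_force: [0.3, -0.4, 0.2]
gripper_width: 0.0498
finger_force: 63.9
time: 8.12
ee_pos: [0.4899, -0.2459, 0.1731]
tool_rot: [-3.142, 0.001, -0.124]
contact_force: [0.3, -0.7, 0.1]
gripper_width: 0.0493
finger_force: 63.9
8.125 [ 0.4899 -0.2459  0.1731] [-3.142e+00  1.000e-03 -1.240e-01] [-0.18   0.282 -0.032 -0.    -1.257  1.626] F [ 0.3 -0.7  0.1] M [-0.   -0.03 -0.  ] 0.0493 63.92381252953783
units [ 0.05 -0.03  0.03]
```

View pics/end.png

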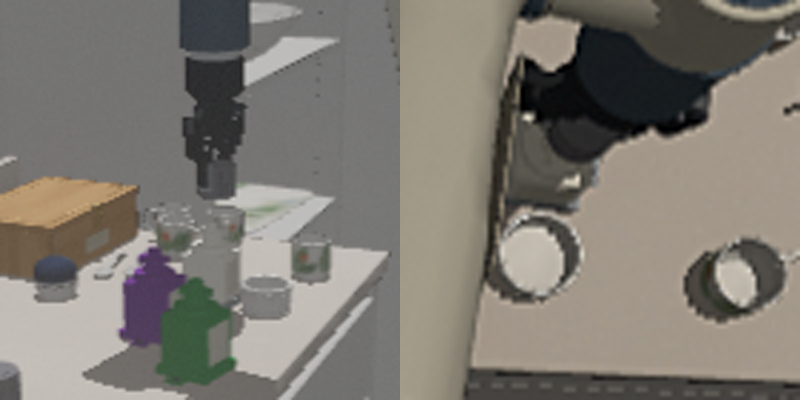

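The side view shows the grey cap upright in the gripper at crop (217,178), clear of the bare neck at (212,225). The ramekin (crop 540,258 from above) and the other things stand where they were.

```bash
python3 -c "
from bench import *
print(finish_job())"
```

```text
the job is handed in; nothing more can be done
None
```

I opened the square bottle, the one behind the ramekin, and handed the job in with its cap held upright and still about 6 cm above the neck; the round bottle was never approached, and no verdict came back.

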